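# Seat a resin specimen block and hold it in a ratchet clamp

## Robot

A 6-joint arm with a two-finger parallel gripper is mounted at the origin on the work surface. World frame = base frame: x ahead of the robot, y to its left, z up, the work surface at z = 0. Lengths are in m, angles in rad, forces in N, time in s.
With the tool pointing down it reaches from about 0.3 to 0.775 m from the base axis. Payload 14.6 kg.
Tool frame: the origin (TCP) lies on the centre line of the jaws, within the pads' length; the fingertips stand 8 mm ahead of it and the grasp point (between the pads) lies 11 mm behind it; z points along the fingers, x is the direction in which the jaws open and shut, and the axes are right-handed (so a half turn about z gives the same grasp; the last joint's range is limited). The gripper opens to 85 mm and grips with 20 to 120 N. Pads are 22 mm wide; open, the fingers measure 114 mm over their backs; the gripper's body (76 mm by 85 mm) begins 54 mm behind the grasp point. The pads swing forward as they close: fully open they stand 13 mm farther back than shut.
Start: joints at [1.081, 0.3, 1.521, -0, 1.321, -0.067], TCP at [0.226, 0.502, 0.239] pointing down, gripper open.
Joint ranges: [-3.03, 3.03], [-0.79, 2.21], [0.23, 2.52], [-1.04, 4.18], [0, 3.07], [-2.55, 2.55]. Speed limits (rad/s): [2.22, 2.22, 2.57, 3.14, 3.14, 3.14].

## Interface

Orientations are given as a 3x3 rotation matrix whose columns are the frame's x, y, z axes.
In Python, from plant import env gives the robot as it stands. The module is installed in compiled form; this text tells all that it offers. Calls block until the motion is done:
- env.move_to(position, orientation): joint-space move of the TCP to a pose.
- env.move_straight(position, rot=None, rate=0.15, stop_force=None): straight line of the TCP; rot=None keeps the orientation; rate is the mean speed in m/s. With stop_force (N) it stops when the force on the tool has changed by that much, and returns True; else False.
- env.move_j(angles): joint-space move.
- env.set_gripper(opening): opening from 0.0 (shut) to 1.0 (fully open); the grip force is fixed at half the most; returns when the fingers have stopped.
- env.pause(seconds).
- env.inverse_kinematics(position, orientation): joint angles nearest the present ones, or None.
- env.get_obs(): the state.
- env.camera(name): name is "scene" or "side" or "wrist"; returns (picture, depth): 420x560x3 uint8, red, green, blue; 420x560 float32, m along the optical axis (not along the pixel's ray), 0 where there is no reading.
- env.camera_params(name): a dict with "fx", "fy", "cx", "cy" (pixels), "view" (4x4, takes a point from world to camera coordinates). Camera axes: x right, y down, z forward; pixel columns grow to the right and rows downward; lengths in m; the calibration is good to about 2 mm. A picture is of the moment at which its call begins: read the wrist's pose just before it. camera_params takes no time and is no camera call; for the wrist camera it gives the pose at the moment of the call.
A pose or a line that the arm cannot do raises env.Unreachable and nothing moves.
- env.finish_job(): hands the job in, once; it reports no verdict.
Trained networks look in the newest picture that a camera, given by its name, has taken for a name from the list of things; names that differ only in an ending like _2 or _b are one class to them, and where a whole thing is asked for, a point or a joint stands for the part that bears it (a point fixed in the world has none). Each returns a list of dicts, best first, with "confidence" (0 to 1); they miss things now and then, are a little off and sometimes report something else, mostly with a low value. They report only what shows in the picture. A call takes as long as a camera call. They do not tell look-alikes from the thing itself.
- env.find_in(camera, label): "pixel" ([column, row] in pixels, amid what is visible of it).
- env.trace(camera, label): "mask" (420x560 bool, what is visible of it) and "pixel" ([column, row] in pixels, amid what is visible of it).
- env.pinpoint(camera, label): "pixel" ([column, row] in pixels: a listed point, or the origin of a listed thing).
The state is a dict: "time_s": time; "joints": joint angles; "joint_velocities": joint speeds; "joint_efforts": joint torques, N m; "tcp_pos": TCP position; "ee_rot": TCP orientation; "ft_force": force on the tool from outside, world axes, zero at the start; "ft_torque": the same for the moment, N m; "width": opening from 0.0 (shut) to 1.0 (fully open).
Only numpy, scipy, OpenCV 4.12 (cv2) and the standard library are available. Lean on these libraries where they do the work, as an engineer would, in place of code of your own. Each camera call takes 0.05 s, during which the arm holds its last target. There are 200 camera calls.

## Task

Set the amber resin block flat and square in the pocket of the bench clamp and let go of it; then pump the clamp's orange trigger bar back and forth until the jaw's pad has come up to the block, and finish while holding the trigger squeezed so that the green band of the spring plunger stands at the sleeve's edge. Move the jaw only by its trigger, never press the plunger deep into its red band (the resin cracks), and leave the other blocks, the jar and the dishes where they are. The program ends still holding the trigger: on letting go, the jaw eases off.

Things in the scene. Friction and masses are not known exactly. Their poses are not given: they have to be found in the camera images.
- amber_block: Amber-coloured resin block with a small brown patch on top, 44 (its x) x 36 (its y) x 40 mm high, 76 g (varies), standing on the bench; origin: centre of its underside. It is taken across its 36 mm width. It stands in one of three places, the blue and grey blocks in the other two.
- clamp: Bench-mounted ratchet bar clamp, fixed; grey base plate 400 x 90 x 12 mm. Its x axis runs along the bar, from the pocket (-x end) to the trigger (+x end), z up. Origin: on the bench under the bar's centre line (plate from x -175 to +225 mm). The jaw closes towards -x. Two dark bar guides, 90 mm high, stand at x = 70 and 205 mm.
- pocket (a point): Centre of the pocket's floor, 12 mm above the bench at clamp x = -120 mm; axes as the clamp's. Pocket 49 (x) x 41 (y) mm inside: 2.5 mm play all round for the block laid with its 44 mm along clamp x (either way round). Lips 11 mm high, 5 mm thick, chamfered inside; at the -x end an anvil 44 mm high, 64 mm wide, against which the jaw presses the block.
- jaw (a joint): Travel of the jaw towards the block, m: 0 fully open to 0.095. The pad's face stands at clamp x = -23 mm minus this (plunger out), so it meets the seated block at about 0.075 to 0.078. It slides with 2.5 N of friction and stays where it is left if pushed back by no more than that; pressing the block harder, it eases back once the trigger is let go.
- carriage: Blue jaw carriage, 40 mm wide, top 76 mm above the bench, at clamp x 12 to 42 mm with the jaw at 0 (rides with joint jaw); not to be touched by the fingers. Its origin is at clamp x = 0 with the jaw at 0.
- pad: Black round pad, 24 mm across, 5 mm thick, on the spring plunger; centre 36 mm above the bench. Not to be touched by the fingers. Its origin is at clamp x = 0 with jaw and plunger at 0.
- pad_face (a point): Centre of the pad's face that presses on the block.
- plunger (a joint): How far the spring plunger (16 mm thick rod, coloured bands) is pressed into its sleeve, m: 0 out, 0.020 stop. 1000 N/m, so each mm is 1 N on the block. White band at the sleeve's edge from 0 to 0.005, green from 0.005 to 0.012, red beyond.
- trigger (a joint): Angle of the pump trigger, rad: 0 at rest (leaning 0.165 rad away from the pocket), up to 0.33 at its stop, pushed towards the pocket (-x of the clamp). Hinge at clamp x = 135 mm, 8 mm above the bench, axis along clamp y; the centre of the orange bar is 117 mm from it. A spring returns it (1.3 to 2.7 N at the bar).
- trigger_bar: Orange cross bar of the trigger on a black stem; its origin lies on the hinge. Pushed, it drives the jaw by a pawl at 0.57 of the bar's travel: up to 22 mm of jaw a full stroke, less 0 to 7 mm of slack until the pawl meets the next rung. On the return stroke the pawl slips back over the 7 mm rungs and the jaw stays behind.
- trigger_grip (a point): Centre of the orange bar: 18 mm thick, 56 mm long along clamp y, 123 to 125 mm above the bench; it can be pinched from above across clamp x (stem below it 10 mm thick there) or pushed from its far (+x) side.
- blue_block: Blue block of the same size, to be left alone; origin: centre of its underside.
- grey_block: Grey block of the same size, to be left alone; origin: centre of its underside.
- reagent_jar: Brown glass jar with white cap, 56 mm across, 85 mm high, to be left alone; origin: centre of its underside.
- dish_stack: Stack of three dishes, 88 mm across, 45 mm high, to be left alone; origin: centre of its underside.
There are look-alikes about, which are no part of the job. What is shaped like the amber_block but pink is not meant.

How it is judged:
By the outcome, as a careful person would: the job done as asked, in the order asked, and still so for the second after the job is handed in, while the arm keeps its last pose, push and grip.
It also fails if it takes over 72 s, if anything falls off the work surface, if the arm or the gripper's body presses on something with over 40 N, if the wrist force passes 120 N, or if a joint passes its speed limit or range.

## Working session

There is one attempt and no reset: what is moved stays moved. The work goes in short steps, each a Python script; the robot and the scene stay as the last script left them, time stands still between calls to the robot, and variables do not carry over. Pictures are saved under pics/ and viewed, about 8 in all and at most 12, crops included, and the job is handed in when it is done.

```bash
mkdir -p pics; ls; cat > h.py <<'E'
import numpy as np, cv2
from plant import env
def snap(cam,name=None):
    P=env.camera_params(cam); im,d=env.camera(cam)
    if name: cv2.imwrite(f'pics/{name}.png',im[:,:,::-1])
    return im,d,P
def ray(P,px):
    V=np.array(P['view']);R=V[:3,:3];t=V[:3,3]
    c=-R.T@t; d=R.T@np.array([(px[0]-P['cx'])/P['fx'],(px[1]-P['cy'])/P['fy'],1.]); return c,d
def onz(P,px,z):
    c,d=ray(P,px); return c+d*(z-c[2])/d[2]
def cloud(P,d):
    v,u=np.indices(d.shape); V=np.array(P['view'])
    p=np.stack([(u-P['cx'])/P['fx']*d,(v-P['cy'])/P['fy']*d,d],-1)
    return (p-V[:3,3])@V[:3,:3]
def proj(P,p):
    V=np.array(P['view']); q=V[:3,:3]@np.asarray(p)+V[:3,3]
    return [P['fx']*q[0]/q[2]+P['cx'],P['fy']*q[1]/q[2]+P['cy']]
def down(a): # tool x axis at yaw a, z down
    c,s=np.cos(a),np.sin(a); return np.array([[c,s,0],[s,-c,0],[0,0,-1.]])
E
python3 - <<'E'
from h import *
for c in ['scene','side']:
    im,d,P=snap(c,c+'0'); print(c,ray(P,(280,210)))
    for l in ['amber_block','blue_block','grey_block','clamp','pocket','trigger_grip','pad_face','reagent_jar','dish_stack','carriage']:
        print(l,[(np.round(r['pixel']).tolist(),round(r['confidence'],2)) for r in env.pinpoint(c,l)])
a=cv2.imread('pics/scene0.png');print(env.get_obs()['time_s'])
E
```

```text
pics
scene (array([ 1.43185582, -0.21466154,  1.08679881]), array([-0.64652883,  0.09027856, -0.75791852]))
amber_block [([156.0, 191.0], 0.78), ([172.0, 209.0], 0.68), ([199.0, 189.0], 0.63)]
blue_block [([199.0, 242.0], 0.66)]
grey_block [([229.0, 204.0], 0.67), ([329.0, 209.0], 0.32)]
clamp [([333.0, 210.0], 0.83)]
pocket [([336.0, 243.0], 0.82)]
trigger_grip [([333.0, 138.0], 0.55)]
pad_face [([332.0, 207.0], 0.54)]
reagent_jar [([399.0, 268.0], 0.78)]
dish_stack [([247.0, 277.0], 0.87)]
carriage [([334.0, 213.0], 0.57)]
side (array([ 0.5039259 , -0.90761856,  0.83185237]), array([ 0.03551458,  0.74205689, -0.66942551]))
amber_block [([212.0, 310.0], 0.83), ([242.0, 336.0], 0.69), ([205.0, 361.0], 0.66)]
blue_block [([304.0, 310.0], 0.93)]
grey_block [([242.0, 283.0], 0.74), ([314.0, 200.0], 0.34)]
clamp [([266.0, 199.0], 0.95)]
pocket [([314.0, 199.0], 0.72)]
trigger_grip [([206.0, 158.0], 0.58)]
pad_face [([281.0, 190.0], 0.54)]
reagent_jar [([340.0, 171.0], 0.76), ([205.0, 161.0], 0.2)]
dish_stack [([352.0, 266.0], 0.59)]
carriage [([269.0, 199.0], 0.89)]
1.1
```

View pics/scene0.png

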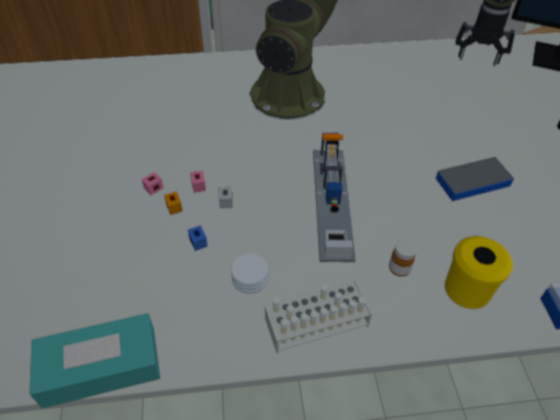

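View pics/side0.png

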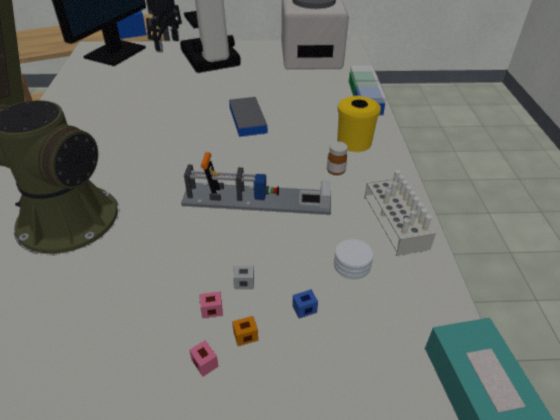

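Scene: amber block at scene (173,203) / side (246,331). Look-alikes are the pink blocks at scene (152,183) and (198,181), side (204,358) and (211,304). Blue is at (198,238) and grey at (225,197). Only the one at (173,203) is amber-orange. I'll confirm it with a wrist close-up.

```bash
python3 - <<'E'
from h import *
o=env.get_obs()
P=env.camera_params('wrist');V=np.array(P['view']);c=-V[:3,:3].T@V[:3,3]
print('wristcam in tool',np.array(o['ee_rot']).T@(c-o['tcp_pos']),'\n',np.array(o['ee_rot']).T@V[:3,:3].T,P['fx'])
Q={}
S=env.camera_params('scene');D=env.camera_params('side')
for n,a,b,z in [('amber',(172,209),(242,336),0),('amberTop',(173,197),(245,324),.04),('blue',(199,242),(304,310),0),('grey',(229,204),(242,283),0),('clamp',(333,210),(266,199),0),('pocket',(336,243),(314,199),.012),('grip',(333,138),(206,158),.124),('jar',(399,268),(340,171),0),('dish',(247,277),(352,266),0)]:
    print(n,onz(S,a,z).round(3),onz(D,b,z).round(3))
E
```

```text
wristcam in tool [ 0.00118196 -0.08409058 -0.13463175] 
 [[ 9.99999948e-01  7.23788622e-05 -3.14473874e-04]
 [ 3.43590725e-05  9.45099831e-01  3.26781745e-01]
 [ 3.20861296e-04 -3.26781739e-01  9.45099779e-01]] 307.6674991807386
amber [ 0.47  -0.374  0.   ] [ 0.454 -0.368  0.   ]
amberTop [ 0.463 -0.366  0.04 ] [ 0.462 -0.367  0.04 ]
blue [ 0.59  -0.304  0.   ] [ 0.587 -0.309  0.   ]
grey [ 0.468 -0.221  0.   ] [ 0.452 -0.23  -0.   ]
clamp [0.52  0.057 0.   ] [0.512 0.061 0.   ]
pocket [0.64  0.041 0.012] [0.641 0.043 0.012]
grip [0.37  0.075 0.124] [0.359 0.083 0.124]
jar [0.724 0.184 0.   ] [0.732 0.18  0.   ]
dish [ 0.709 -0.191  0.   ] [ 0.71  -0.188  0.   ]
```

```bash
python3 - <<'E'
from h import *
S=env.camera_params('scene')
for p in [(152,179),(198,177)]: print('pink',onz(S,p,.04).round(3))
for n,p,a in [('clampw',(.53,.055,.30),np.pi/2),('amberw',(.462,-.367,.17),np.pi/2)]:
    q=None
    for aa in [a,a-np.pi,0,np.pi]:
        q=env.inverse_kinematics(np.array(p),down(aa))
        if q is not None: print(n,aa,np.round(q,2)); break
    env.move_to(np.array(p),down(aa))
    im,d,P=snap('wrist',n); np.savez(n,im=im,d=d,view=P['view'],k=[P[k] for k in('fx','fy','cx','cy')])
    for l in ['pocket','trigger_grip','clamp','pad_face','carriage'] if n=='clampw' else ['amber_block','grey_block','blue_block']:
        z={'pocket':.012,'trigger_grip':.124,'pad_face':.036}.get(l,0)
        print(l,[(np.round(r['pixel'],1).tolist(),round(r['confidence'],2),onz(P,r['pixel'],z).round(4)) for r in env.pinpoint('wrist',l)])
print(env.get_obs()['time_s'])
cv2.imwrite('pics/both.png',cv2.resize(np.vstack([cv2.imread('pics/clampw.png'),cv2.imread('pics/amberw.png')]),None,fx=.71,fy=.71,interpolation=3))
E
```

```text
pink [ 0.39  -0.424  0.04 ]
pink [ 0.396 -0.299  0.04 ]
clampw 1.5707963267948966 [ 0.03  0.22  1.48 -0.    1.44 -1.54]
pocket [([269.1, 230.9], 0.97, array([0.6324, 0.0405, 0.012 ]))]
trigger_grip []
clamp [([283.9, 154.4], 0.79, array([0.5199, 0.0622, 0.    ]))]
pad_face [([279.9, 179.3], 0.63, array([0.547 , 0.0566, 0.036 ]))]
carriage []
amberw 1.5707963267948966 [-0.73  0.45  1.48 -0.    1.21 -2.3 ]
amber_block [([217.3, 108.8], 0.87, array([ 0.3878, -0.4247,  0.    ])), ([282.4, 188.7], 0.55, array([ 0.4662, -0.3629,  0.    ]))]
grey_block [([416.1, 183.3], 0.85, array([ 0.4603, -0.2261,  0.    ]))]
blue_block [([332.8, 289.5], 0.89, array([ 0.5874, -0.304 ,  0.    ]))]
5.2083
```

View pics/both.png

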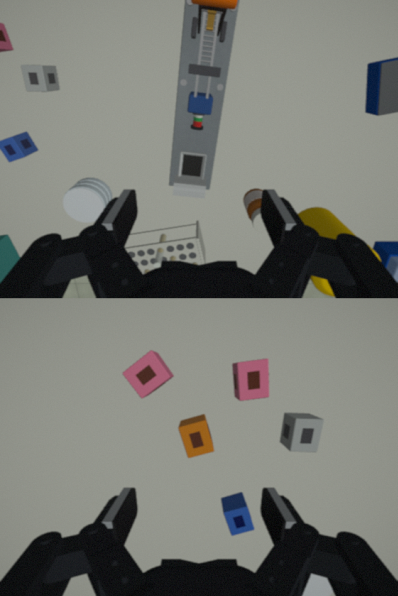

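Upper half (wrist over the clamp): pocket at full-resolution (269,231), orange bar at (300,0). Lower half: amber block at about (278,190), pinks at (207,105) and (354,114). Next I'll fit the block's top face and the plate from the depth data.

```bash
python3 - <<'E'
from h import *
def load(n):
    f=np.load(n+'.npz'); P=dict(zip(('fx','fy','cx','cy'),f['k'])); P['view']=f['view']; return f['im'],f['d'],P
im,d,P=load('amberw'); C=cloud(P,d); hsv=cv2.cvtColor(im,cv2.COLOR_RGB2HSV)
m=(hsv[...,0]>8)&(hsv[...,0]<22)&(hsv[...,1]>120)
n,lab,st,_=cv2.connectedComponentsWithStats(m.astype(np.uint8)); k=1+st[1:,4].argmax(); print(st[k])
x,y,w,h=st[k][:4]; reg=C[y-3:y+h+3,x-3:x+w+3].reshape(-1,3)
print('zmax',np.percentile(reg[:,2],[50,90,99]))
t=reg[(reg[:,2]>np.percentile(reg[:,2],90)-.004)]
r=cv2.minAreaRect((t[:,:2]*1000).astype(np.float32)); print('amber',r,len(t))
cv2.imwrite('pics/crop.png',cv2.resize(im[y-30:y+h+30,x-30:x+w+30,::-1],None,fx=4,fy=4))
im,d,P=load('clampw'); C=cloud(P,d)
xy=C[...,:2]; z=C[...,2]
t=C[(z>.006)&(z<.018)&(abs(C[...,1]-.055)<.09)&(C[...,0]>.35)&(C[...,0]<.72)]
h=np.histogram(z[(abs(C[...,1]-.055)<.09)&(C[...,0]>.35)&(C[...,0]<.72)],np.arange(-.01,.14,.004)); print(h[0])
mk=((z>.008)&(z<.018)&(abs(C[...,1]-.055)<.09)).astype(np.uint8)
# edges of plate along sections in x
yc=[]
for x0 in np.arange(.42,.66,.01):
    s=t[abs(t[:,0]-x0)<.005]; 
    if len(s)>20: yc.append((x0,s[:,1].min(),s[:,1].max()))
yc=np.array(yc); print(yc.round(4)[::4])
for i in(1,2):
    print(np.polyfit(yc[:,0],yc[:,i],1))
e=C[(z>.045)&(z<.06)&(abs(C[...,1]-.04)<.06)&(C[...,0]>.62)&(C[...,0]<.72)]
print('anvil',len(e), cv2.minAreaRect((e[:,:2]*1000).astype(np.float32)) if len(e)>5 else 0)
E
```

```text
[ 252  164   49   61 1893]
zmax [0.03726022 0.04070635 0.04161731]
amber ((434.69659423828125, -374.6266784667969), (106.0792465209961, 38.961944580078125), 10.744096755981445) 1849
[    0   122 16110   137   133 10947   356   322   204   114   427    85
   160   258   144   158   698    17    26    24    64  1203   810   109
   404   402    63    18    39   165    39     1    25   101   301   174
     0]
[[ 0.42    0.0221  0.1129]
 [ 0.46    0.0169  0.108 ]
 [ 0.5     0.0132  0.103 ]
 [ 0.54    0.0075  0.0987]
 [ 0.58    0.0033  0.0929]
 [ 0.62   -0.0013  0.088 ]
 [ 0.66   -0.0074  0.0829]]
[-0.12150173  0.07343145]
[-0.12449563  0.1652136 ]
anvil 884 ((671.1864624023438, 36.875144958496094), (64.03247833251953, 26.674528121948242), 83.78521728515625)
```

View pics/crop.png

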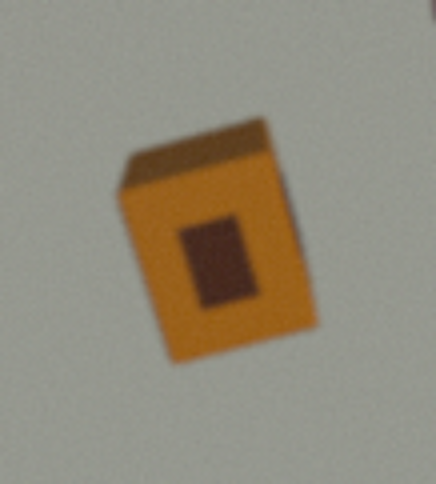

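The crop shows the amber-orange block with its brown patch, so this is the right one. Next: find the corners, then grasp.

```bash
python3 - <<'E'
from h import *
f=np.load('amberw.npz'); P=dict(zip(('fx','fy','cx','cy'),f['k'])); P['view']=f['view']
q=np.array([(120,188),(272,150),(316,325),(173,362)])/4.+[222,134]
W=np.array([onz(P,p,.04)[:2] for p in q]); c=W.mean(0)
print(W.round(4),c,[np.linalg.norm(W[i]-W[i-1]).round(4) for i in range(4)])
u=(W[3]-W[0])+(W[2]-W[1]); ang=np.arctan2(u[1],u[0]); print('long axis',ang)
a=ang-np.pi/2
env.set_gripper(.68)
env.move_to(np.array([*c,.10]),down(a)); 
env.move_straight(np.array([*c,.027]),rate=.12)
env.set_gripper(0); o=env.get_obs(); print(o['width'],o['tcp_pos'],o['ft_force'])
env.move_straight(np.array([*c,.12]),rate=.2)
a2=-np.pi/2-.1224
env.move_to(np.array([.575,.045,.22]),down(a2))
im,d,P=snap('wrist','held'); np.savez('held',im=im,d=d,view=P['view'],k=[P[k] for k in('fx','fy','cx','cy')])
for l,z in [('pocket',.012),('trigger_grip',.124),('amber_block',0)]:
    print(l,[(np.round(r['pixel'],1).tolist(),round(r['confidence'],2),onz(P,r['pixel'],z).round(4)) for r in env.pinpoint('wrist',l)])
o=env.get_obs();print(o['time_s'],o['width'],a,o['tcp_pos'])
E
```

```text
[[ 0.4477 -0.3902]
 [ 0.4391 -0.3566]
 [ 0.4802 -0.3459]
 [ 0.4894 -0.379 ]] [ 0.4640855  -0.36793196] [np.float64(0.0432), np.float64(0.0347), np.float64(0.0424), np.float64(0.0344)]
long axis 0.2571975000752786
0.4053740767993447 [ 0.46458323 -0.36836027  0.02818822] [-0.1196175   0.63556728  6.47096539]
pocket [([281.1, 120.2], 0.95, array([0.6378, 0.036 , 0.012 ]))]
trigger_grip []
amber_block [([556.0, 276.9], 0.97, array([ 0.3933, -0.3012,  0.    ])), ([282.9, 253.7], 0.69, array([0.472 , 0.0539, 0.    ]))]
11.5667 0.4076378384702118 -1.313598826719618 [0.57502468 0.0443476  0.2197893 ]
```

View pics/held.png

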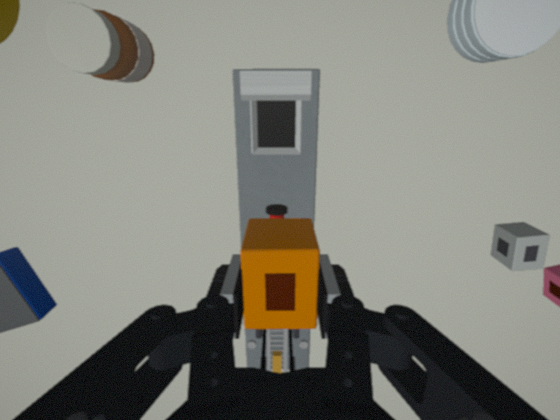

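```bash
python3 - <<'E'
from h import *
im=cv2.imread('pics/held.png'); a=cv2.resize(im[60:165,225:330],None,fx=5.5,fy=5.5,interpolation=cv2.INTER_CUBIC)[:590,:400+190]
cv2.imwrite('pics/hp.png',a)
f=np.load('held.npz'); P=dict(zip(('fx','fy','cx','cy'),f['k'])); P['view']=f['view']
hsv=cv2.cvtColor(f['im'],cv2.COLOR_RGB2HSV)
m=(hsv[...,0]>6)&(hsv[...,0]<24)&(hsv[...,1]>150)
C=cloud(P,f['d'])
for r in (240,270,300,315): 
    x=np.where(m[r,230:335])[0]+230; print(r,x.min(),x.max(),f['im'][r,x[3]])
for c in (258,305): 
    y=np.where(m[200:345,c])[0]+200; v=f['im'][200:345,c].astype(int).sum(1); print(c,y.min(),y.max(),(200+np.abs(np.diff(v)).argsort()[-6:]))
print(C[300,255],C[265,280],C[235,280])
E
```

```text
240 244 315 [100  66  15]
270 241 319 [171 103   0]
300 242 317 [172 105   0]
315 243 316 [172 105   0]
258 219 328 [328 248 217 338 218 337]
305 219 328 [327 249 342 218 217 341]
[0.57167726 0.0574961  0.23109216] [0.58868155 0.04347219 0.23075354] [0.5972026  0.04240575 0.21690071]
```

View pics/hp.png

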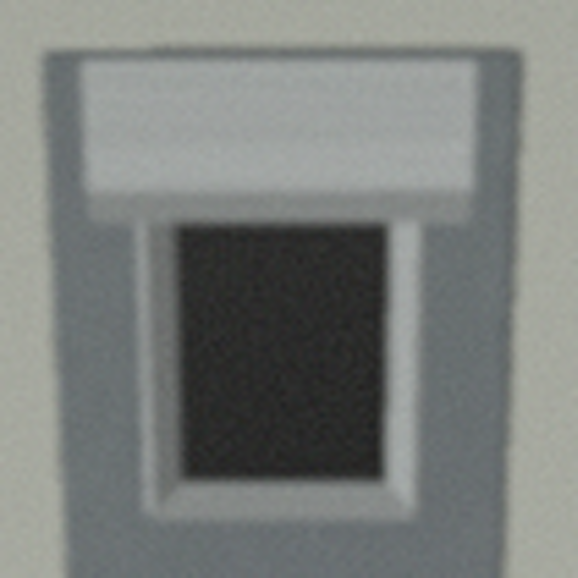

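```bash
python3 - <<'E'
from h import *
f=np.load('held.npz'); P=dict(zip(('fx','fy','cx','cy'),f['k'])); P['view']=f['view']
q=np.array([(178,224),(384,224),(384,480),(183,480)])/5.5+[225-.4,60-.4]
F=np.array([onz(P,p,.012)[:2] for p in q]); print('floor',F.round(4),F.mean(0).round(4),[np.linalg.norm(F[i]-F[i-1]).round(4) for i in range(4)])
q=[(240.5,249),(319.7,249),(316.5,328.5),(243,328.5)]
B=np.array([onz(P,p,.2316)[:2] for p in q]);print('block',B.round(4),B.mean(0).round(4),[np.linalg.norm(B[i]-B[i-1]).round(4) for i in range(4)])
ax=lambda W:np.arctan2(*((W[0]-W[3]+W[1]-W[2])[::-1]))
print(ax(F),ax(B),'move',F.mean(0)-B.mean(0),'->',F.mean(0)-B.mean(0)+[.57502,.04435])
f=np.load('clampw.npz'); P=dict(zip(('fx','fy','cx','cy'),f['k'])); P['view']=f['view']
g=f['im'].astype(int).sum(2); m=(g<200).astype(np.uint8); m[:200]=0;m[265:]=0;m[:,:240]=0;m[:,305:]=0
n,l,s,c=cv2.connectedComponentsWithStats(m);print(s[1:],c[1:]); k=1+s[1:,4].argmax()
print('view1 floor',onz(P,c[k],.012).round(4), cv2.minAreaRect(np.argwhere(l==k)[:,::-1].astype(np.float32)))
E
```

```text
floor [[0.661  0.0587]
 [0.6561 0.0196]
 [0.6078 0.0249]
 [0.6127 0.0649]] [0.6344 0.042 ] [np.float64(0.0486), np.float64(0.0394), np.float64(0.0486), np.float64(0.0403)]
block [[0.5993 0.0598]
 [0.595  0.025 ]
 [0.552  0.03  ]
 [0.5564 0.0657]] [0.5757 0.0451] [np.float64(0.0433), np.float64(0.0351), np.float64(0.0433), np.float64(0.0359)]
-0.11714509157974735 -0.12672208106489866 move [ 0.05871613 -0.00308671] -> [0.63373613 0.04126329]
[[256 218  29  31 732]] [[270.21994536 232.95491803]]
view1 floor [0.6358 0.0421 0.012 ] ((270.2743835449219, 233.03048706054688), (26.393136978149414, 28.049610137939453), 6.340191841125488)
```

```bash
python3 - <<'E'
from h import *
a2=-np.pi/2-.1224; R=down(a2); t=np.array([.6342,.0414,.08])
env.move_to(t,R); print(env.get_obs()['tcp_pos'])
env.move_straight(np.array([*t[:2],.054]),rate=.1)
s=env.move_straight(np.array([*t[:2],.0385]),rate=.03,stop_force=6)
o=env.get_obs();print(s,o['tcp_pos'],o['ft_force'],o['ft_torque'])
E
```

```text
[0.6345702  0.04131991 0.08131581]
True [0.63418174 0.04141544 0.04019354] [-0.77419504  1.12946548  5.44389218] [-0.07856135  0.26780232  0.00500739]
```

Block seated (bottom at 12 mm). Release and check.

```bash
python3 - <<'E'
from h import *
t=np.array([.6342,.0414])
env.set_gripper(.62)
env.move_straight(np.array([*t,.13]),rate=.15)
env.move_straight(np.array([.575,.049,.22]),rate=.2)
im,d,P=snap('wrist','placed'); np.savez('placed',im=im,d=d,view=P['view'],k=[P[k] for k in('fx','fy','cx','cy')])
cv2.imwrite('pics/placedc.png',cv2.resize(im[50:260,200:360,::-1],None,fx=2.8,fy=2.8,interpolation=3))
env.set_gripper(0)
ca=np.array([-np.cos(.1224),np.sin(.1224)]); pk=np.array([.635,.0418])
W=lambda cx:pk+(cx+.12)*ca
p=np.array([*W(.200),.20]); R=down(-np.pi/2-.1224)
env.move_to(p,R); env.move_straight(np.array([*W(.2),.116]),rate=.15)
o=env.get_obs();print(o['time_s'],o['tcp_pos'],o['ft_force'],np.round(o['joints'],2))
im,d,P=snap('side','side1'); cv2.imwrite('pics/side1c.png',cv2.resize(im[120:220,170:340,::-1],None,fx=4.5,fy=4.5,interpolation=3))
print(P['fx'],[(np.round(r['pixel'],1),r['confidence']) for r in env.pinpoint('side','trigger_grip')])
E
```

```text
17.1917 [0.31798638 0.08087869 0.11646435] [ 1.17222092 -0.33756052 -0.19446394] [ 0.14 -0.04  2.22 -0.    0.95  1.83]
466.3934196350337 [(array([206.2, 156.5]), 0.86)]
```

View pics/placedc.png

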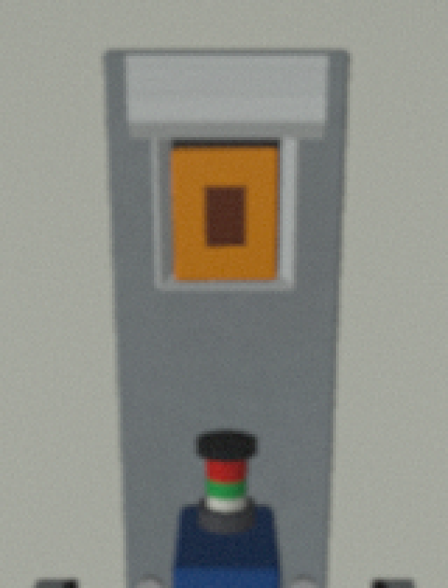

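View pics/side1c.png

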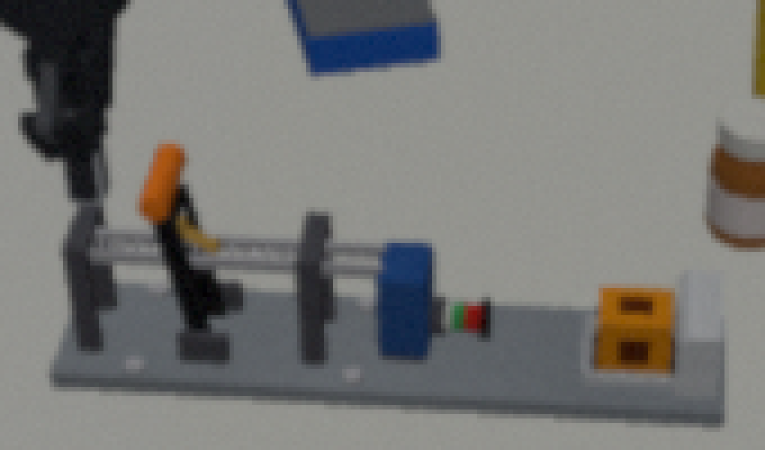

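Block flat and square in the pocket, with a gap towards the anvil. In the side crop the shut fingers stand behind the orange bar. Now a first pumping stroke while tracking the blue carriage.

```bash
cat >> h.py <<'E'
ca=np.array([-np.cos(.1224),np.sin(.1224)]); pk=np.array([.635,.0418])
W=lambda cx:pk+(cx+.12)*ca
def go(cx,rate=.08,sf=None): return env.move_straight(np.array([*W(cx),.116]),rate=rate,stop_force=sf)
def tcpx(): return float((env.get_obs()['tcp_pos'][:2]-pk)@ca-.12)
def fpush(): return float(-env.get_obs()['ft_force'][:2]@ca*-1)
S=env.camera_params('side')
def blue(im):
    h=cv2.cvtColor(im,cv2.COLOR_RGB2HSV).astype(int); m=(h[...,0]>100)&(h[...,0]<125)&(h[...,1]>130)
    m[:168]=0;m[210:]=0;m[:,:235]=0;m[:,330:]=0
    ys,xs=np.nonzero(m); return xs.mean(),ys.mean(),len(xs)
U0=blue(cv2.imread('pics/side1.png')[:,:,::-1])[0]
T=np.linspace(-.005,.1,106); PU=np.array([proj(S,[*W(.027-j),.05])[0] for j in T])
def jaw(name=None):
    im,_=env.camera('side')
    if name: cv2.imwrite(f'pics/{name}.png',im[:,:,::-1])
    b=blue(im); return float(np.interp(b[0]-U0+np.interp(0,T,PU),PU,T)),b[2]
E
python3 - <<'E'
from h import *
print(U0,PU[[5,-1]],jaw())
for cx in (.182,.176,.17,.16,.15,.142):
    s=go(cx,.06,15); print(cx,s,round(tcpx(),4),round(fpush(),2),jaw())
go(.182,.12); print(round(tcpx(),4),fpush(),jaw(),env.get_obs()['time_s'])
E
```

```text
259.497975708502 [257.29554231 294.83726799] (5.976794468286052e-05, 246)
0.182 False 0.1819 0.18 (5.976794468286052e-05, 246)
0.176 False 0.1758 -0.07 (3.829346169729904e-05, 244)
0.17 False 0.1698 2.03 (0.0013637293365182446, 252)
0.16 False 0.1597 1.95 (0.0015741156583261137, 254)
0.15 False 0.15 1.98 (0.008803556363450385, 244)
0.142 False 0.1421 1.59 (0.014907110301310896, 252)
0.1813 0.2195808818249347 (0.01482277289530371, 251) 20.0417
```

```bash
python3 - <<'E'
from h import *
for i in range(4):
    go(.1375,.08,15); f=fpush(); x=tcpx(); j=jaw()[0]; go(.180,.15); j2=jaw()[0]
    print(round(x,4),round(f,2),round(j,4),round(j2,4))
    if j2>.056: break
print(env.get_obs()['time_s'])
E
```

```text
0.1377 2.63 0.0416 0.0416
0.1377 2.01 0.0608 0.0605
22.5
```

```bash
python3 - <<'E'
from h import *
print(jaw('side2'))
im=cv2.imread('pics/side2.png'); print(blue(im[:,:,::-1]),blue(cv2.imread('pics/side1.png')[:,:,::-1]))
for r in (178,185,192):
  for n in('side1','side2'):
    g=cv2.imread(f'pics/{n}.png')[:,:,::-1][r,235:330].astype(int); m=np.where(g[:,2]-g[:,0]>40)[0]+235; print(n,r,m.min() if len(m) else 0,m.max() if len(m) else 0,len(m))
cv2.imwrite('pics/side2c.png',cv2.resize(im[140:215,220:340],None,fx=6.5,fy=6.5,interpolation=2))
print([proj(S,[*W(x),.036]) for x in (-.098,-.0835)])
E
```

```text
(0.06038296318151677, 252)
(np.float64(282.1309523809524), np.float64(187.71825396825398), 252) (np.float64(259.497975708502), np.float64(186.31983805668017), 247)
side1 178 255 265 11
side2 178 278 287 10
side1 185 255 264 10
side2 185 277 287 11
side1 192 255 264 10
side2 192 277 286 10
[[np.float64(304.0457020786628), np.float64(191.9118437444274)], [np.float64(298.6141004452979), np.float64(191.5947607307006)]]
```

View pics/side2c.png

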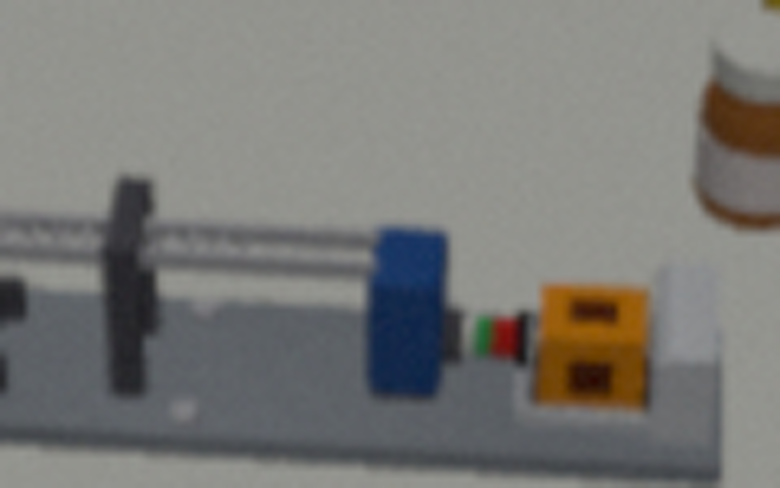

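Pad face is at about column 301.5, still short of the block face (~303–304). I'll switch to a sub-pixel tracker and do the next stroke in steps, watching force.

```bash
cat >> h.py <<'E'
def blue(im):
    r=im[172:203,235:330].astype(float); w=np.clip(r[...,2]-r[...,0]-12,0,None)
    u=np.arange(235,330); return (w*u).sum()/w.sum(),0,w.sum()
U0=blue(cv2.imread('pics/side1.png')[:,:,::-1])[0]
def push(xs,rate=.05):
    for cx in xs:
        s=go(cx,rate,15); env.pause(.1); f=np.mean([fpush() for _ in range(1)]); print(round(tcpx(),4),round(f,2),round(jaw()[0],4),s)
E
python3 - <<'E'
from h import *
print('j',jaw())
push([.17,.162,.156,.150,.146,.142,.1385])
go(.18,.15); env.pause(.2); print('rel',fpush(),jaw('side3'),env.get_obs()['time_s'])
E
```

```text
j (0.06029276470535574, np.float64(12812.0))
0.1701 0.98 0.0603 False
0.162 1.54 0.0631 False
0.1561 2.38 0.0669 False
0.1501 3.44 0.0709 False
0.1463 6.11 0.0735 False
0.1425 6.72 0.0759 False
0.1394 9.15 0.0781 False
rel 0.3861686303726289 (0.0667582172259174, np.float64(12582.0)) 26.2667
```

```bash
python3 - <<'E'
from h import *
for n in('clampw','placed'):
    f=np.load(n+'.npz'); P=dict(zip(('fx','fy','cx','cy'),f['k'])); P['view']=f['view']
    C=cloud(P,f['d']); cx=(C[...,:2]-pk)@ca-.12; cy=C[...,1]-(pk[1]+(C[...,0]-pk[0])*-.123); z=C[...,2]
    m=(abs(cy)<.015)&(z>.072)&(z<.08)&(cx>-.06)&(cx<.06); print(n,'carriage top',np.percentile(cx[m],[2,50,98]) if m.any() else 0,m.sum())
    m=(abs(cy)<.008)&(z>.035)&(z<.052)&(cx>-.06)&(cx<.01); print('pad/rod',np.percentile(cx[m],[1,5,50,95]) if m.any() else 0,m.sum())
# side camera absolute, side1: along clamp
for x in (.042,.012,-.018,-.023): print(x,proj(S,[*W(x),.05]),proj(S,[*W(x),.036]))
im=[cv2.imread(f'pics/{n}.png')[180:203,225:335] for n in('side1','side2','side3')]
cv2.imwrite('pics/cmp.png',cv2.resize(np.vstack(im),None,fx=7.2,fy=7.2,interpolation=2))
E
```

```text
clampw carriage top [0.00329115 0.02169978 0.0575959 ] 832
pad/rod [-0.03209759 -0.03087809 -0.01884314 -0.00424156] 272
placed carriage top [0.0020072  0.01864768 0.05643924] 973
pad/rod [-0.03342975 -0.03314613 -0.0148444   0.00193985] 498
0.042 [np.float64(251.6900451722401), np.float64(184.79660345736997)] [np.float64(251.86250432952866), np.float64(188.86552210210468)]
0.012 [np.float64(262.9077371448995), np.float64(185.44661393468664)] [np.float64(262.99599683650405), np.float64(189.5154669242232)]
-0.018 [np.float64(274.1522679731623), np.float64(186.09817959263975)] [np.float64(274.15592608521587), np.float64(190.16695505572056)]
-0.023 [np.float64(276.02897254227014), np.float64(186.20692545905519)] [np.float64(276.01849114510696), np.float64(190.2756868409871)]
```

View pics/cmp.png

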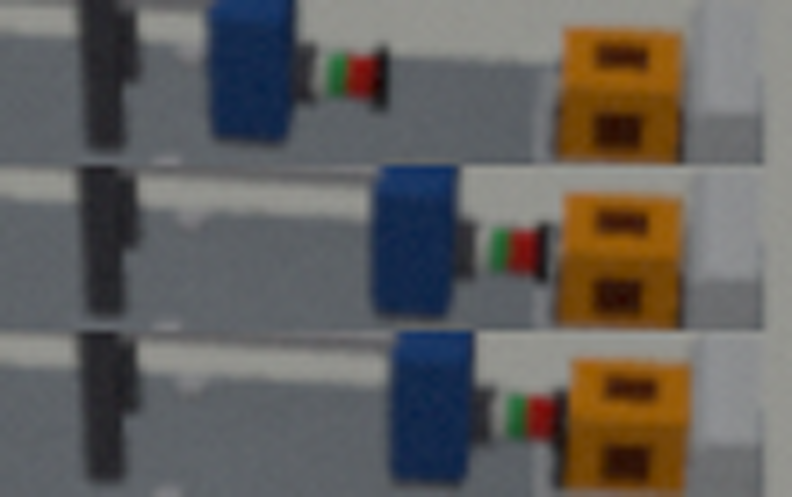

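The carriage did not start at jaw 0: wrist depth puts it about 9–11 mm advanced. So the last stroke already compressed the plunger to about 10–11 mm before I let go. Contact with the block against the anvil is at tracker ≈ 0.067, so the target is ≈ 0.075 (about 8.5 mm, mid-green). I'll squeeze there in small steps.

```bash
python3 - <<'E'
from h import *
mj=lambda:float(np.mean([jaw()[0] for _ in range(3)]))
print('start',mj())
cx=.170
while cx>.1365:
    go(cx,.05,15); env.pause(.15); j=mj(); f=fpush(); print(round(cx,4),round(f,2),round(j,4))
    if j>.0745: break
    cx-= .004 if j<.0705 else .0015
jaw('side4'); env.camera('scene')
im=cv2.imread('pics/side4.png'); a=[cv2.imread('pics/side3.png')[175:210,260:320],im[175:210,260:320]]
cv2.imwrite('pics/fin.png',cv2.resize(np.vstack(a),None,fx=8.3,fy=8.3,interpolation=2)); print(env.get_obs()['time_s'])
E
```

```text
start 0.0667336972981044
0.17 1.06 0.0667
0.166 0.71 0.0672
0.162 1.14 0.0696
0.158 4.07 0.0719
0.1565 4.26 0.0727
0.155 6.27 0.0733
0.1535 7.34 0.0743
0.152 8.47 0.0753
31.0167
```

View pics/fin.png

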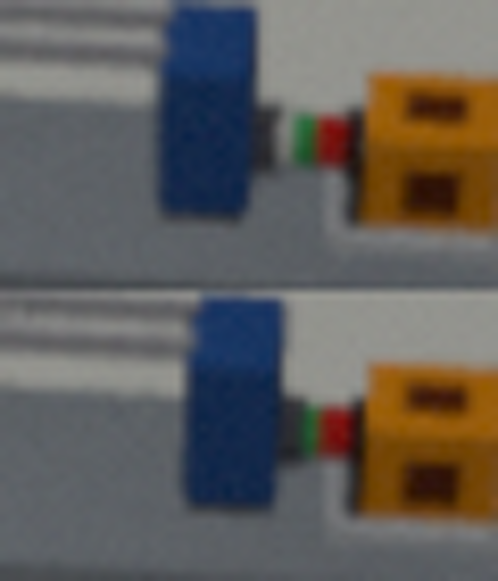

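White is gone and green stands at the sleeve's edge (bottom row, columns 303–320). The sleeve-to-red length shrank by about 3 px, which is roughly 8 mm. I'll check it holds steady, then hand in.

```bash
python3 - <<'E'
from h import *
r=[]
for _ in range(6):
    env.pause(.12); r.append((fpush(),jaw()[0]))
r=np.array(r); print(r.round(4).tolist(),r.mean(0),env.get_obs()['time_s'])
if .0735<r[:,1].mean()<.077 and np.ptp(r[:,1])<.001: env.finish_job(); print('handed in')
E
```

```text
[[7.9569, 0.0753], [8.0887, 0.0752], [8.9005, 0.0753], [8.7419, 0.0753], [8.3884, 0.0752], [7.9804, 0.0753]] [8.3428144  0.07526114] 32.0167
the job is handed in; nothing more can be done
handed in
```

The amber block sits flat and square in the pocket, released. The jaw's pad is up against it. The job was handed in at about 32 s with the arm still holding the trigger squeezed.

**Last checks:**
- **Holding steady:** over the final 0.7–1 s the carriage position did not move (spread about 0.1 mm), with about 8.3 N on the bar.
- **Plunger:** the side picture shows the white band gone and green at the sleeve's edge. I estimate 7–8.5 mm of compression from the picture and the carriage tracking.

**What disagreed:**
- **Force reading:** the push force alone suggests a higher compression, about 10.5 mm. That is still in the green band.
- **Jaw start:** it began about 9–11 mm advanced, not at 0 as I first assumed. Because of that, one earlier stroke already pressed the block to about 10–11.5 mm, close to the red edge. The trigger was then let go, the jaw eased off, and I squeezed again to the middle of green. I did not see red reach the sleeve's edge, but I took no picture at that peak.
- **Pocket position:** the network's point was about 5 mm off the visible pocket floor, so I used the floor's edges instead.

I did not take a final picture to confirm that the other blocks, the jar and the dishes are undisturbed. No move was planned to touch them.

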